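# Seat a hex coupling nut in a weld jig and close the jaw on it

## Robot

A 6-joint arm with a two-finger parallel gripper is mounted at the origin on a cart in front of the work surface, level with it; the furniture and walls round the work are solid. World frame = base frame: x ahead of the robot, y to its left, z up, the work surface at z = 0. Lengths are in m, angles in rad, forces in N, time in s.
With the tool pointing down it reaches from about 0.225 to 0.875 m from the base axis. Payload 3.4 kg.
Tool frame: the origin (TCP) lies on the centre line of the jaws, within the pads' length; the fingertips stand 17 mm ahead of it and the grasp point (between the pads) lies 2 mm behind it; x points along the fingers, y is the direction in which the jaws open and shut, and the axes are right-handed (so a half turn about x gives the same grasp; the last joint's range is limited). The gripper opens to 85 mm and grips with 20 to 120 N. Pads are 22 mm wide; open, the fingers measure 114 mm over their backs; the gripper's body (76 mm by 85 mm) begins 54 mm behind the grasp point. The pads swing forward as they close: fully open they stand 13 mm farther back than shut.
Start: joints at [1.049, 0.276, 1.505, -0, 1.361, -0.121], TCP at [0.224, 0.529, 0.248] pointing down, gripper open.
Joint ranges: [-2.89, 2.89], [-0.75, 2.08], [0.22, 2.7], [-1.18, 4.32], [0.11, 2.71], [-2.7, 2.7]. Speed limits (rad/s): [2.57, 2.57, 3.14, 3.14, 3.14, 3.14].

## Interface

Orientations are given as [roll, pitch, yaw] about the fixed x, y, z axes, in that order (R = Rz(yaw) Ry(pitch) Rx(roll)).
In Python, from cell import arm gives the robot as it stands.
- The arm moves only by the tool send_rows, never from a script. Its arguments are lists of equal length, an entry for each row: "xyz": the shift along the tool's x, y, z in m, a list of three; "delta_rot": the turn, a rotation vector about the tool's x, y, z in degrees, a list of three; "hand": the closure in counts, from 0 (fully open) to 255 (shut). In form: {"xyz": [[tx, ty, tz], ...], "delta_rot": [[rx, ry, rz], ...], "hand": [hand, ...]}. A call has 1 to 8 rows; each row shifts and turns the pose as measured when the row begins, along the tool's axes as they then stand; what a row does not reach is not made up. A row lasts 1/8 s, in which the tool goes at most 62.5 mm and 10.7 degrees, less where a joint would pass 70% of its speed; a pose out of reach is approached as far as the arm can. A call with a gripper value outside its range is refused whole. The fingers move at their own pace and stop on an object; "grip_force" is the grip in N (left out, the last holds). Time passes only in rows, so rows that do not move let the fingers close. It gives the time, the measured TCP pose, the force and the opening at its end, in the units of the state.
- arm.read_state(): the state, without advancing time (a new reading comes with each control period).
- arm.snapshot(name): name is "scene" or "top"; returns the picture (420x560x3 uint8, red, green, blue); there is no depth.
- arm.camera_params(name): a dict with "camera_matrix" (3x3 intrinsics, pixels), "R" (3x3) and "t" (3): a world point X has camera coordinates R X + t. Camera axes: x right, y down, z forward; pixel columns grow to the right and rows downward; lengths in m; the calibration is good to about 2 mm. A picture is of the moment at which its call begins. camera_params takes no time and is no camera call.
- arm.close_job(): hands the job in, once; it reports no verdict.
The state is a dict: "t": time; "joint_pos": joint angles; "qd": joint speeds; "tau": joint torques, N m; "tool_pos": TCP position; "orientation": TCP orientation; "ft_force": force on the tool from outside, world axes, zero at the start; "ft_torque": the same for the moment, N m; "grip_width": opening from 0.0 (shut) to 1.0 (fully open).
Only numpy, scipy, OpenCV 4.12 (cv2) and the standard library are available. Lean on these libraries where they do the work, as an engineer would, in place of code of your own. Each camera call takes 0.05 s, during which the arm holds its last target.

## Task

Load the weld jig: set the long hex nut upright in the jig's hexagonal pocket, feeling for it gently without forcing until the nut has dropped fully home on the pocket floor. Then slide the jig's jaw up against the nut. Leave the square tube and the gusset plate where they are.

Things in the scene. Friction and masses are not known exactly. Their poses are not given: they have to be found in the camera images.
- hex_nut: The part: a plain steel long hex coupling nut standing upright on the bench, 36 mm across flats (42 mm across corners), 45 mm tall, with a bore; about 0.28 kg. Origin at the centre of its underside, z up along the bore. Flats face its +x and -x and every 60 degrees from there. Fully home in the pocket its underside is 19 mm and its top 64 mm above the bench.
- nut_jig: The jig, fixed to the bench: dark steel base plate 229 x 136 x 10 mm with a hexagonal bright steel nest block (80 mm across flats, top 31 mm above the bench) that has a hexagonal pocket, and on the -x side a sliding jaw. Origin on the bench under the nominal middle of the pocket; z up. Pocket flats nominally face the jig's +x and -x and every 60 degrees from there.
- pocket_nominal (a point): Nominal centre of the pocket's floor, 19 mm above the bench. Pocket: 39 mm across flats (1.5 mm play a side), 12 mm deep, sharp rim. The nest is clamped in slots, its setting unmeasured: the true centre is up to 14 mm off along the jig's y, up to 2.5 mm along its x, turned up to 0.06 rad, and stays so: feel for it. Downward it gives on springs, 5 N a mm, to a hard stop at 5 mm.
- jaw (a joint): Slide of the jaw along the jig's +x, towards the nest, m: 0 fully back, 0.056 fully forward; it starts near 0 and touches a seated nut at about 0.038 to 0.049, depending on the nest's setting. Stiff slide: about 3 N moves it and it stays where it is left. Never load the nut with over 60 N from the jig, nest and jaw added (a push of 25 N on the jaw makes 50 N).
- jaw_face (a point): Middle of the jaw's flat front face (60 mm wide, 16 mm high, upright), 43 mm above the bench, on the jig's x axis, at x = -62 mm in the jig's frame when the jaw is fully back. Axes as the jig's: +x points towards the nest.
- jaw_tab (a point): Middle of the top of the jaw's thumb tab, 85 mm above the bench, 70 mm behind the jaw face: an upright plate 12 mm thick along the jig's x and 30 mm wide, standing 35 mm above the jaw's carriage (carriage top 50 mm above the bench; it ends 21 mm behind the tab's middle). Pinch it across its thickness or push it from behind with closed fingers.
- box_tube: Bystander: rusty square tube offcut lying on the bench, 30 x 60 x 30 mm (long side along its y). Origin under its centre.
- gusset: Bystander: dark triangular gusset plate lying flat, 65 x 65 x 6 mm. Origin under its centre.
There are look-alikes about, which are no part of the job. Of the things like the hex_nut, leave any that is red; of the rest the larger one is meant.

How it is judged:
On the way, in this order (a step that is already met when the one before it is completed fails the run):
1. the nut is fully home in the pocket, upright (z of hex_nut in the frame of nut_jig below 0.0215 m and horizontal distance between hex_nut and nut_jig below 0.018 m and angle between hex_nut's own z axis and vertical below 0.07 rad), for 0.2 s.
2. the jaw has been slid up to the nut (x of hex_nut in the frame of jaw_face below 0.025 m), for 0.2 s.
At the end, for the whole second after the job is handed in: The nut stands upright (within 0.07 rad) and at rest in the pocket, its underside at most 2.5 mm above the pocket floor and its axis within 18 mm of the jig's origin, and the jaw's face is less than 25 mm from the nut's axis along the jig's x (touching is 18 to 20 mm) (all of step 1 and x of hex_nut in the frame of jaw_face below 0.025 m and linear speed of hex_nut below 0.01 m/s).
It fails at once if the nut is pressed against the jig with more than 60 N (nest and jaw forces added) (contact force between hex_nut and nut_jig above 60 N).
It fails at once if the square tube or the gusset is moved by more than 30 mm (distance of any of box_tube, gusset from where it was at the start of the episode above 0.03 m).
It also fails if it takes over 72 s, if anything falls off the work surface, if the arm or the gripper's body presses on something with over 40 N, if the wrist force passes 120 N, or if a joint passes its speed limit or range.

## Working session

There is one attempt and no reset: what is moved stays moved. The work goes in short steps, Python scripts to look and compute and a tool call to move; the robot and the scene stay as the last step left them, time stands still between calls to the robot, and variables do not carry over. Pictures are saved under pics/ and viewed, and the job is handed in when it is done.

Besides the shell and the picture viewer there is one more tool, called after "Call:" by a JSON object that holds its "name" and its "arguments". send_rows: Moves the arm, as the interface text tells. Its arguments: {"type":"object","properties":{"xyz":{"type":"array"},"delta_rot":{"type":"array"},"hand":{"type":"array"},"grip_force":{"type":"number"}},"required":["xyz","delta_rot","hand"]}

```bash
mkdir -p pics
python3 - <<'E'
from cell import arm
import cv2
for n in("scene","top"):
    p=arm.snapshot(n); cv2.imwrite(f"pics/{n}0.png",p[:,:,::-1])
    c=arm.camera_params(n); print(n,c)
print(arm.read_state())
E
```

```text
scene {'camera_matrix': array([[537.47758181,   0.        , 279.96046696],
       [  0.        , 537.47758181, 207.81798756],
       [  0.        ,   0.        ,   1.        ]]), 'R': array([[ 0.74963012, -0.66180804, -0.00805002],
       [-0.36054479, -0.39812905, -0.84350502],
       [ 0.55503345,  0.63521916, -0.53706097]]), 't': array([-0.44676133,  0.26463007,  0.89998223])}
top {'camera_matrix': array([[474.80497785,   0.        , 274.92950816],
       [  0.        , 474.80497785, 208.76517408],
       [  0.        ,   0.        ,   1.        ]]), 'R': array([[-0.0027045 , -0.9999334 ,  0.01121968],
       [-0.99780871,  0.00195668, -0.06613583],
       [ 0.06610948, -0.01137396, -0.99774755]]), 't': array([-0.02579388,  0.59393137,  1.36629509])}
{'t': 0.1, 'joint_pos': array([ 1.04902054e+00,  2.76531082e-01,  1.50597047e+00, -4.06238842e-06,
        1.36071657e+00, -1.21002454e-01]), 'qd': array([ 0.00201599, -0.00141287, -0.00281629,  0.00029523, -0.00118938,
        0.00037459]), 'tau': array([ 1.96400651e-03, -4.17696655e+01, -2.46405351e+01, -2.08315532e-04,
        5.84751993e-03,  1.38171833e-05]), 'tool_pos': array([0.22411634, 0.52905741, 0.24754095]), 'orientation': array([-1.68935538,  1.56917085, -2.09012786]), 'ft_force': array([ 0.11459626, -0.01991256,  0.54509052]), 'ft_torque': array([ 0.00881494,  0.00766729, -0.02397937]), 'grip_width': 0.9992523224430798}
```

View pics/scene0.png

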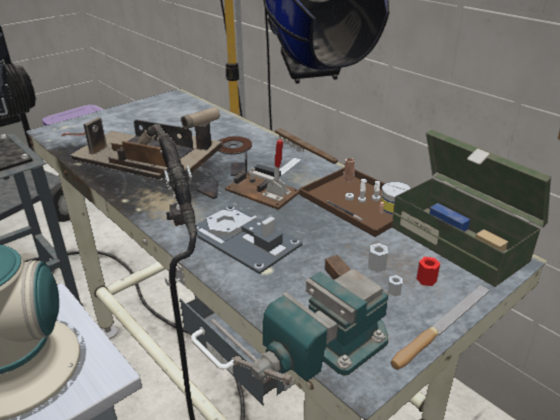

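View pics/top0.png

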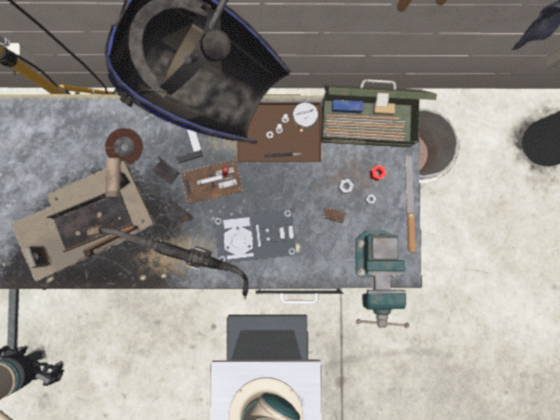

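```bash
cat > h.py <<'E'
from cell import arm
import numpy as np, cv2
from scipy.spatial.transform import Rotation as Ro
def cp(n):
    c=arm.camera_params(n); return c["camera_matrix"],c["R"],c["t"]
def proj(n,X):
    K,R,t=cp(n); x=K@(R@np.array(X,float)+t); return x[:2]/x[2]
def ray(n,u,v,z):
    K,R,t=cp(n); o=-R.T@t; d=R.T@np.linalg.solve(K,[u,v,1.]); return o+d*(z-o[2])/d[2]
def snap(n,name):
    p=arm.snapshot(n)[:,:,::-1].copy(); cv2.imwrite(f"pics/{name}.png",p); return p
def crop(p,x0,y0,x1,y1,name,s):
    cv2.imwrite(f"pics/{name}.png",cv2.resize(p[y0:y1,x0:x1],None,fx=s,fy=s,interpolation=cv2.INTER_CUBIC))
E
python3 - <<'E'
from h import *
print(proj("top",[.224,.529,.248]),proj("scene",[.224,.529,.248]),proj("top",[0,0,0]))
t=cv2.imread("pics/top0.png"); s=cv2.imread("pics/scene0.png")
crop(t,205,195,305,270,"t1",8); crop(t,320,155,400,215,"t2",8)
crop(s,190,200,310,275,"s1",6.6); crop(s,320,230,460,310,"s2",5.5)
E
```

```text
[ 42.26002479 358.26445126] [  3.61720005 104.48267708] [265.96580597 415.1639018 ]
```

View pics/t1.png

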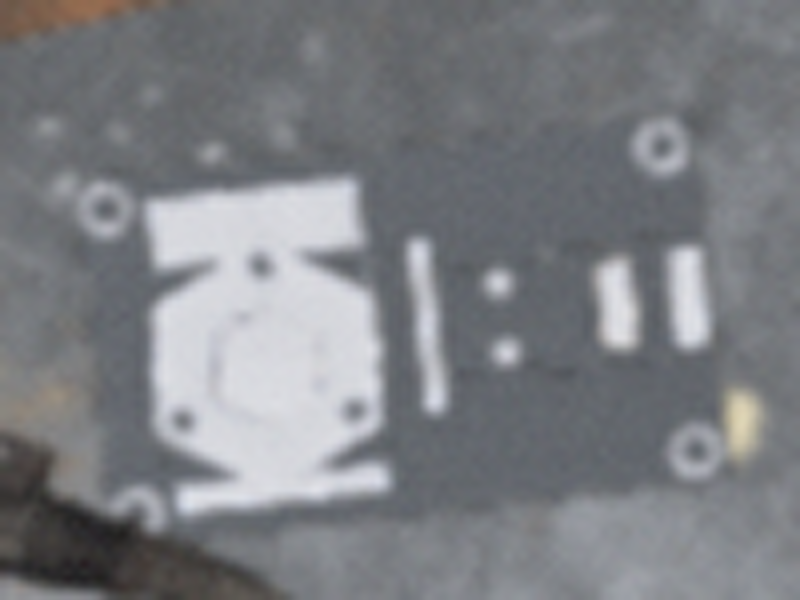

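View pics/t2.png

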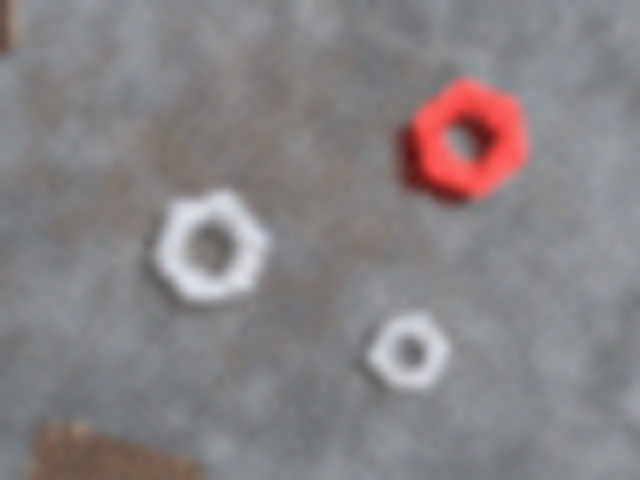

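View pics/s1.png

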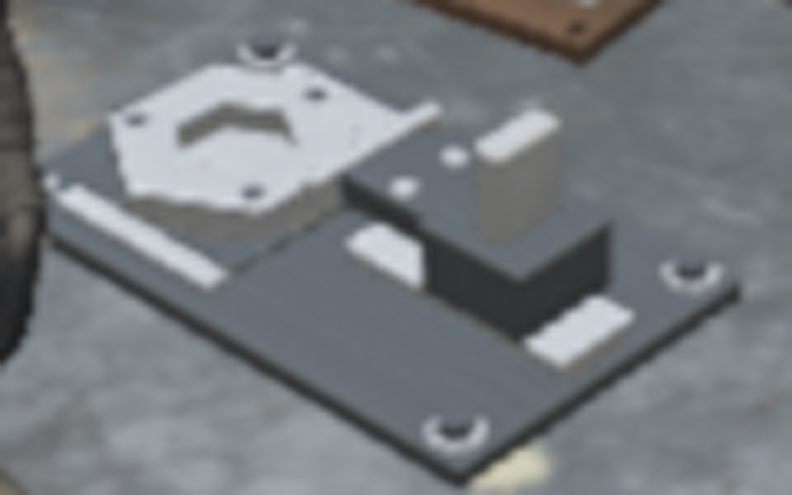

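View pics/s2.png

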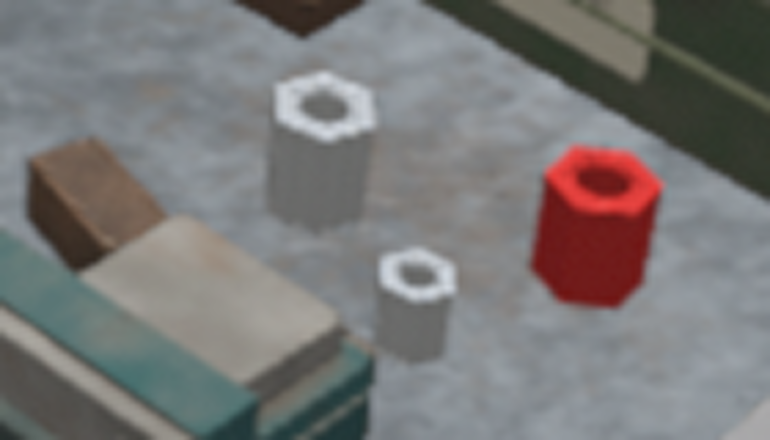

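Run:
```python
from h import *
np.set_printoptions(precision=4,suppress=True)
t=cv2.imread("pics/top0.png").astype(float)
def tp(cx,cy,x0=205,y0=195,s=8): return (x0+(cx+.5)/s-.5, y0+(cy+.5)/s-.5)
W=[ray("top",*tp(*p),.012) for p in [(105,209),(661,147),(695,450)]]
for w in W: print("washer",w)
d=W[0]-W[1]; print("yaw x",np.arctan2(d[1],d[0])); d=W[2]-W[1]; print("perp",np.arctan2(d[1],d[0])+np.pi-np.pi/2, np.linalg.norm(d),np.linalg.norm(W[0]-W[1]))
print("center of plate",(W[0]+W[2])/2)
S=[ray("top",*tp(*p),.031) for p in [(262,265),(183,420),(354,410)]]
print("screws",np.array(S),np.mean(S,0)); c=np.mean(S,0)
for s in S: print(np.arctan2(*(s-c)[1::-1])*57.3,np.linalg.norm(s-c))
print("tab?", ray("top",*tp(688,298),.085),ray("top",*tp(618,304),.085)) 
print("jawface bar", ray("top",*tp(428,325),.051))
# nut mask
g=t.min(2)
sub=g[170:205,335:362]; m=sub>150
l,n=cv2.connectedComponents(m.astype(np.uint8))
w=np.clip(g-130,0,None)
for (x0,y0,x1,y1) in [(337,176,357,196),(365,190,380,207)]:
    m=(g[y0:y1,x0:x1]>150).astype(np.uint8)
    cs,_=cv2.findContours(m,cv2.RETR_EXTERNAL,cv2.CHAIN_APPROX_NONE)
    k=max(cs,key=cv2.contourArea); f=np.zeros_like(m); cv2.drawContours(f,[k],-1,1,-1)
    M=cv2.moments(f,True); u,v=x0+M['m10']/M['m00'],y0+M['m01']/M['m00']; print(u,v,M['m00'],ray("top",u,v,.045),ray("top",u,v,.03))
s=cv2.imread("pics/scene0.png").astype(float); gs=s.min(2)
x0,y0,x1,y1=365,238,395,258
m=(gs[y0:y1,x0:x1]>165).astype(np.uint8)
cs,_=cv2.findContours(m,cv2.RETR_EXTERNAL,cv2.CHAIN_APPROX_NONE);k=max(cs,key=cv2.contourArea);f=np.zeros_like(m); cv2.drawContours(f,[k],-1,1,-1)
M=cv2.moments(f,True); u,v=x0+M['m10']/M['m00'],y0+M['m01']/M['m00']; print("scene nut",u,v,M['m00'],ray("scene",u,v,.045))
# pictures
crop(t,337,176,357,196,"nut_t",30); crop(s,365,238,395,275,"nut_s",16)
crop(t,222,220,258,256,"nest_t",16)
```

```text
washer [0.5597 0.1404 0.012 ]
washer [ 0.582  -0.0632  0.012 ]
washer [ 0.4713 -0.0751  0.012 ]
yaw x 1.6798978745734845
perp -1.4635758881111753 0.11142990219795884 0.20481239138510246
center of plate [0.5155 0.0326 0.012 ]
screws [[0.5386 0.0816 0.031 ]
 [0.483  0.1099 0.031 ]
 [0.4864 0.0484 0.031 ]] [0.5027 0.08   0.031 ]
2.635990712186234 0.03600118841326554
123.36965203529603 0.035801124569965925
-117.29105140911565 0.03550757421837955
tab? [ 0.5254 -0.0696  0.085 ] [ 0.5234 -0.0453  0.085 ]
jawface bar [0.5166 0.0213 0.051 ]
346.19463087248323 185.38926174496643 149.0 [ 0.6593 -0.2324  0.045 ] [ 0.661  -0.2348  0.03  ]
371.01234567901236 198.49382716049382 81.0 [ 0.6213 -0.3034  0.045 ] [ 0.6226 -0.3066  0.03  ]
scene nut 378.4848484848485 248.64242424242425 165.0 [ 0.657  -0.2339  0.045 ][ WARN:0@0.200] global loadsave.cpp:1063 imwrite_ Unsupported depth image for selected encoder is fallbacked to CV_8U.
```

View pics/nut_t.png

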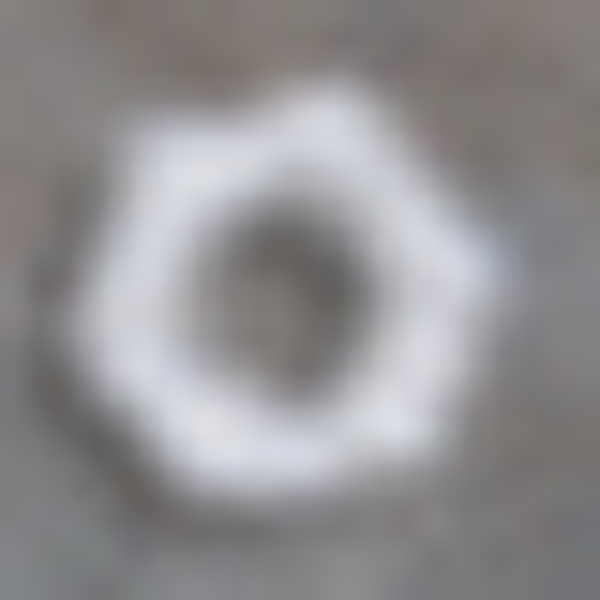

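View pics/nut_s.png

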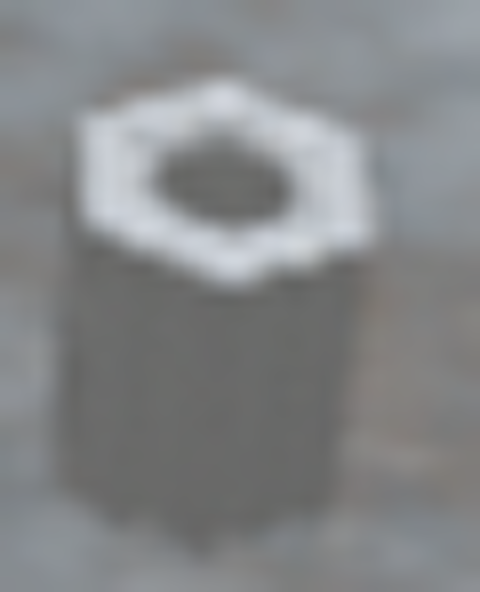

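View pics/nest_t.png

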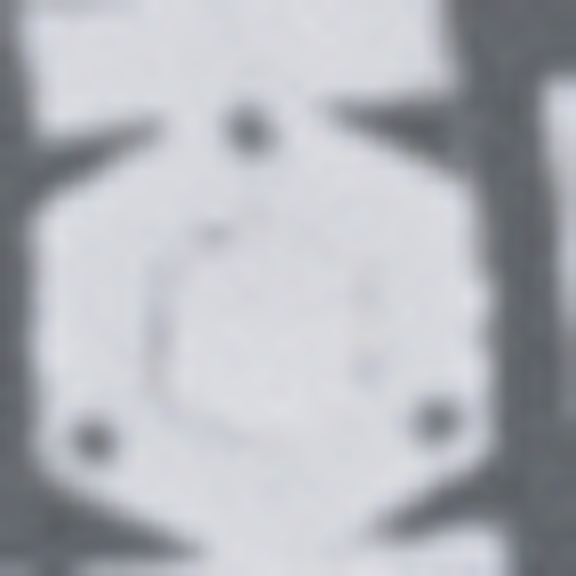

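```bash
cat >> h.py <<'E'
def tri(ut,us):
    A=[];
    P=[]
    for n,u in(("top",ut),("scene",us)):
        K,R,t=cp(n); P.append(K@np.c_[R,t])
    X=cv2.triangulatePoints(P[0],P[1],np.array(ut,float).reshape(2,1),np.array(us,float).reshape(2,1))[:,0]; return X[:3]/X[3]
def hexang(n,g,box,z,thr):
    x0,y0,x1,y1=box; w=np.clip(g[y0:y1,x0:x1]-thr[0],0,thr[1]-thr[0])
    v,u=np.mgrid[y0:y1,x0:x1]; 
    P=np.array([ray(n,a,b,z)[:2] for a,b in zip(u.ravel(),v.ravel())]); w=w.ravel()
    return P,w
E
python3 - <<'E'
from h import *
np.set_printoptions(precision=4,suppress=True)
t=cv2.imread("pics/top0.png").min(2).astype(float); s=cv2.imread("pics/scene0.png").min(2).astype(float)
for n,g,b,thr,c in(("top",t,(337,176,357,196),(130,200),(.6593,-.2324)),("scene",s,(365,238,395,257),(150,200),(.657,-.2339))):
    P,w=hexang(n,g,b,.045,thr); 
    c=(P*w[:,None]).sum(0)/w.sum()
    for _ in range(5):
        r=np.hypot(*(P-c).T); ww=w*(r<.026); c=(P*ww[:,None]).sum(0)/ww.sum()
    d=(P-c); zc=d[:,0]+1j*d[:,1]; M=(ww*zc**6).sum(); print(n,c,"vertex ang mod 60",np.angle(M)/6*57.2958, abs(M)/(ww*abs(zc)**6).sum())
def sp(cx,cy): return (190+(cx+.5)/6.6-.5,200+(cy+.5)/6.6-.5)
S=np.array([ray("scene",*sp(*p),.031) for p in [(136,120),(316,94),(251,191)]]); print(S,S.mean(0))
c=S.mean(0)
for q in S: print(np.arctan2(*(q-c)[1::-1])*57.3,np.linalg.norm(q-c))
for a,b in [((200,257),(178,215)),((245,290),(187,235)),((105,232),(160,135)),((150,240),(178,180)),((212,45),(0,0))]: print("torch",tri(a,b))
crop(cv2.imread("pics/top0.png"),90,215,260,300,"torch",4.6)
crop(cv2.imread("pics/scene0.png"),130,110,230,260,"torch_s",4)
E
```

```text
top [ 0.6594 -0.2321] vertex ang mod 60 -19.304084541243693 0.20613537740302643
scene [ 0.657  -0.2342] vertex ang mod 60 -18.16586325135065 0.22860582879485203
[[0.4802 0.1075 0.031 ]
 [0.5361 0.079  0.031 ]
 [0.4839 0.0465 0.031 ]] [0.5001 0.0777 0.031 ]
123.62595302070123 0.03583372794263302
2.049016159724742 0.03607651338781538
-117.52169545763373 0.03510028320024663
torch [0.4506 0.1938 0.0096]
torch [0.3738 0.0508 0.0639]
torch [0.5385 0.4272 0.1092]
torch [0.5174 0.3256 0.0241]
torch [0.4668 0.1537 0.7187]
```

View pics/torch.png

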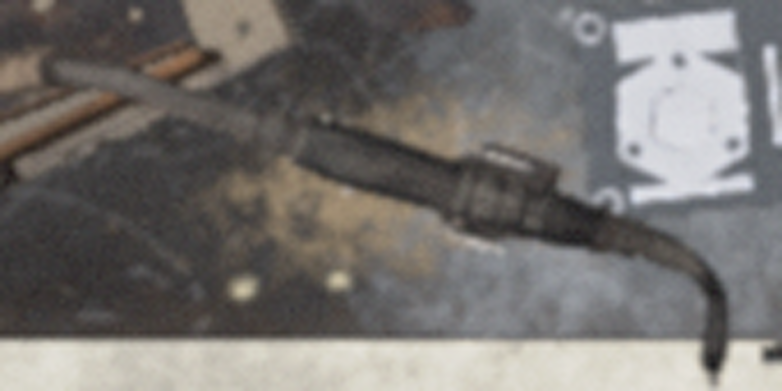

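View pics/torch_s.png

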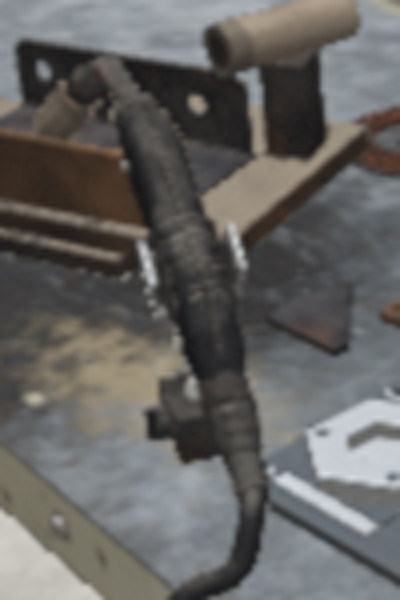

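Run:
```python
from h import *
np.set_printoptions(precision=4,suppress=True)
for a,b in [((197.6,258.5),(177,176)),((90+60/4.6,215+70/4.6),(180,230)),((90+60/4.6,215+70/4.6),(190,212)),((90+300/4.6,215+140/4.6),(183,200)),((90+300/4.6,215+140/4.6),(165,150)),((90+710/4.6,215+360/4.6),(147,135)),((90+450/4.6,215+190/4.6),(172,160))]: 
    X=tri(a,b);print("torch",X,proj("top",X)-a)
```

```text
torch [0.4526 0.1829 0.1184] [-0.2849  0.4478]
torch [ 0.588   0.5456 -0.2766] [  8.5878 -13.9063]
torch [ 0.598   0.5082 -0.1925] [ 11.5044 -18.1671]
torch [ 0.5104  0.317  -0.0289] [ 4.9487 -7.6173]
torch [0.4891 0.2934 0.1304] [-0.0273  0.0443]
torch [0.3568 0.0604 0.2909] [-5.6825 10.0525]
torch [0.4584 0.2048 0.1482] [-0.5627  0.8971]
```

Run:
```python
from h import *
np.set_printoptions(precision=3,suppress=True)
L=np.array([(100,75),(140,140),(175,230),(195,290),(215,350),(230,420),(250,490),(245,540),(200,590),(180,640)],float)/4+[130,110]
L=np.concatenate([np.linspace(a,b,40) for a,b in zip(L[:-1],L[1:])])
for p in [(130,90),(250,125),(350,160),(430,185),(500,195),(560,210),(620,230),(690,270),(712,310),(712,350)]:
    a=(90+p[0]/4.6,215+p[1]/4.6)
    E=[]
    for b in L:
        X=tri(a,b); E.append(np.linalg.norm(proj("top",X)-a))
    E=np.array(E)
    i=[k for k in range(1,len(E)-1) if E[k]<=E[k-1] and E[k]<E[k+1] and E[k]<1]
    print(p,[tuple(np.round(tri(a,L[k]),3)) for k in i])
```

```text
(130, 90) []Traceback (most recent call last):
  File "<stdin>", line 9, in <module>
  File "h.py", line 18, in tri
    K,R,t=cp(n); P.append(K@np.c_[R,t])
          ~~^^^
  File "h.py", line 5, in cp
    c=arm.camera_params(n); return c["camera_matrix"],c["R"],c["t"]
ValueError: time passes only in moves, steps and waits
```

```bash
python3 - <<'E'
import re
s=open('h.py').read()
s=s.replace('def cp(n):\n    c=arm','_C={}\ndef cp(n):\n    if n not in _C: _C[n]=_cp(n)\n    return _C[n]\ndef _cp(n):\n    c=arm'); open('h.py','w').write(s)
E
python3 - <<'E'
from h import *
np.set_printoptions(precision=3,suppress=True)
L=np.array([(100,75),(140,140),(175,230),(195,290),(215,350),(230,420),(250,490),(245,540),(200,590),(180,640)],float)/4+[130,110]
L=np.concatenate([np.linspace(a,b,40) for a,b in zip(L[:-1],L[1:])])
for p in [(130,90),(250,125),(350,160),(430,185),(500,195),(560,210),(620,230),(690,270),(712,310),(712,350)]:
    a=(90+p[0]/4.6,215+p[1]/4.6)
    E=[]
    for b in L:
        X=tri(a,b); E.append(np.linalg.norm(proj("top",X)-a))
    E=np.array(E)
    i=[k for k in range(1,len(E)-1) if E[k]<=E[k-1] and E[k]<E[k+1] and E[k]<1]
    print(p,[[round(float(v),3) for v in tri(a,L[k])] for k in i],E.argmin(),E.min())
print(arm.read_state()['t'])
E
```

```text
(130, 90) [] 0 0.1260649540885645
(250, 125) [[0.498, 0.319, 0.145]] 27 0.06302118728317685
(350, 160) [[0.478, 0.262, 0.142]] 51 0.0533525262224864
(430, 185) [[0.463, 0.218, 0.13], [0.464, 0.219, 0.122]] 74 0.04825473086162029
(500, 195) [[0.456, 0.183, 0.091], [0.448, 0.216, -0.131]] 129 0.013513163960343697
(560, 210) [[0.446, 0.151, 0.06], [0.439, 0.168, -0.079]] 176 0.02135366356683605
(620, 230) [[0.432, 0.117, 0.035], [0.428, 0.123, -0.033]] 285 0.004105032740612089
(690, 270) [[0.408, 0.072, 0.054], [0.405, 0.075, 0.009]] 279 0.005099457813762257
(712, 310) [[0.391, 0.055, 0.132], [0.38, 0.061, 0.011]] 173 0.015615938010103069
(712, 350) [[0.376, 0.051, 0.209]] 93 0.01737422639633178
0.1
```

```bash
cat >> h.py <<'E'
def st():
    s=arm.read_state(); R=Ro.from_euler('xyz',s['orientation']).as_matrix(); return s,R
def rep(tgt=None,yaw=None):
    s,R=st(); p=s['tool_pos']
    ya=np.degrees(np.arctan2(R[1,1],R[0,1]))
    print("t",round(s['t'],3),"p",p.round(4),"tx",R[:,0].round(4),"yaw_y",ya.round(2),"F",s['ft_force'].round(2),"T",s['ft_torque'].round(3),"g",round(s['grip_width'],3),"q",s['joint_pos'].round(3))
    if tgt is not None:
        Rt=R
        if yaw is not None:
            d=(yaw-ya+90)%180-90; y=np.radians(ya+d)
            X=np.array([0,0,-1.]);Y=np.array([np.cos(y),np.sin(y),0]); Rt=np.c_[X,Y,np.cross(X,Y)]
        print("tool shift",(R.T@(np.array(tgt)-p)).round(4),"rotvec deg",np.degrees(Ro.from_matrix(R.T@Rt).as_rotvec()).round(2))
E
python3 - <<'E'
from h import *
rep([.659,-.233,.2],11.3); rep([.659,-.233,.2],131.3)
E
```

```text
t 0.1 p [0.2241 0.5291 0.2475] tx [-8.0e-04 -1.4e-03 -1.0e+00] yaw_y 67.04 F [ 0.11 -0.02  0.55] T [ 0.009  0.008 -0.024] g 0.999 q [ 1.049  0.277  1.506 -0.     1.361 -0.121]
tool shift [ 0.0483 -0.5319  0.6977] rotvec deg [5.574e+01 3.000e-02 9.000e-02]
t 0.1 p [0.2241 0.5291 0.2475] tx [-8.0e-04 -1.4e-03 -1.0e+00] yaw_y 67.04 F [ 0.11 -0.02  0.55] T [ 0.009  0.008 -0.024] g 0.999 q [ 1.049  0.277  1.506 -0.     1.361 -0.121]
tool shift [ 0.0483 -0.5319  0.6977] rotvec deg [-6.426e+01 -6.000e-02  8.000e-02]
```

Call:
{"name": "send_rows", "arguments": {"xyz": [[0,-0.035,0.046],[0,-0.035,0.046],[0,-0.035,0.046],[0,-0.035,0.046],[0,-0.035,0.046],[0,-0.035,0.046],[0,-0.035,0.046],[0,-0.035,0.046]], "delta_rot": [[0,0,0],[0,0,0],[0,0,0],[0,0,0],[0,0,0],[0,0,0],[0,0,0],[0,0,0]], "hand": [0,0,0,0,0,0,0,0], "grip_force": 40}}

```text
t: 1.1
tool_pos: [0.4589, 0.1198, 0.2448]
orientation: [-1.988, 1.568, -2.379]
ft_force: [-0.4, 0.3, 0.1]
grip_width: 0.999
```

```bash
python3 -c "
from h import *
rep([.659,-.233,.15],11.3)"
```

```text
t 1.1 p [0.4589 0.1198 0.2448] tx [-0.0021 -0.002  -1.    ] yaw_y 67.57 F [-0.37  0.33  0.09] T [ 0.056 -0.054 -0.018] g 0.999 q [ 0.11   0.127  1.71  -0.002  1.307 -1.069]
tool shift [ 0.0951 -0.2496  0.3197] rotvec deg [5.627e+01 1.000e-02 1.700e-01]
```

Call:
{"name": "send_rows", "arguments": {"xyz": [[0,-0.035,0.045],[0,-0.035,0.045],[0,-0.035,0.045],[0,-0.035,0.045],[0,-0.035,0.045],[0,-0.035,0.045],[0,-0.035,0.045],[0,0,0]], "delta_rot": [[0,0,0],[0,0,0],[0,0,0],[0,0,0],[0,0,0],[0,0,0],[0,0,0],[9,0,0]], "hand": [30,30,30,30,30,30,30,30]}}

```text
t: 2.1
tool_pos: [0.661, -0.2437, 0.239]
orientation: [-2.741, 1.564, 2.983]
ft_force: [-0.8, 1.1, 0.3]
grip_width: 0.883
```

Call:
{"name": "send_rows", "arguments": {"xyz": [[0,0,0],[0,0,0],[0,0,0],[0,0,0],[0,0,0]], "delta_rot": [[9.5,0,0],[9.5,0,0],[9.5,0,0],[9.5,0,0],[9.5,0,0]], "hand": [30,30,30,30,30]}}

```text
t: 2.72
tool_pos: [0.6599, -0.2451, 0.2337]
orientation: [-2.061, 1.556, 2.803]
ft_force: [-1.1, 1.0, 0.1]
grip_width: 0.882
```

```bash
python3 -c "
from h import *
rep([.658,-.233,.15],11.3)"
```

```text
t 2.725 p [ 0.6599 -0.2451  0.2337] tx [-0.0144  0.0051 -0.9999] yaw_y 8.7 F [-1.1   0.99  0.13] T [ 0.044 -0.059 -0.   ] g 0.882 q [-0.454  0.488  1.206 -0.002  1.463 -0.605]
tool shift [ 0.0838  0.0011 -0.0117] rotvec deg [-2.6  -0.43  0.76]
```

Call:
{"name": "send_rows", "arguments": {"xyz": [[0,0.001,-0.012],[0.045,0,0],[0.045,0,0],[0.0,0,0]], "delta_rot": [[-2.6,-0.4,0.8],[0,0,0],[0,0,0],[0,0,0]], "hand": [30,30,30,30]}}

```text
t: 3.22
tool_pos: [0.6587, -0.2296, 0.1418]
orientation: [2.008, 1.568, 0.652]
ft_force: [-0.1, 0.1, 0.9]
grip_width: 0.879
```

```bash
python3 -c "
from h import *
rep([.658,-.233,.04],11.3)
p=snap('top','t3'); crop(p,310,150,410,220,'t3c',7)
p=snap('scene','s3'); crop(p,320,170,460,310,'s3c',4)"
```

```text
t 3.225 p [ 0.6587 -0.2296  0.1418] tx [ 0.0024  0.0018 -1.    ] yaw_y 12.34 F [-0.14  0.15  0.89] T [-0.051  0.037 -0.023] g 0.879 q [-0.436  0.523  1.376  0.003  1.241 -0.653]
tool shift [ 0.1018 -0.0017  0.0033] rotvec deg [ 1.04 -0.07 -0.15]
```

View pics/s3c.png

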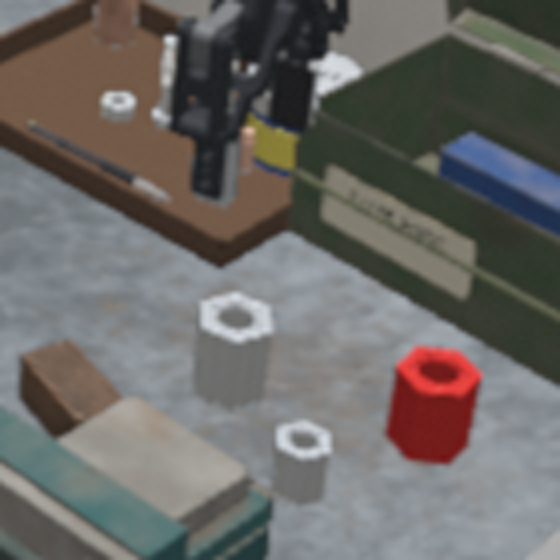

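View pics/t3c.png

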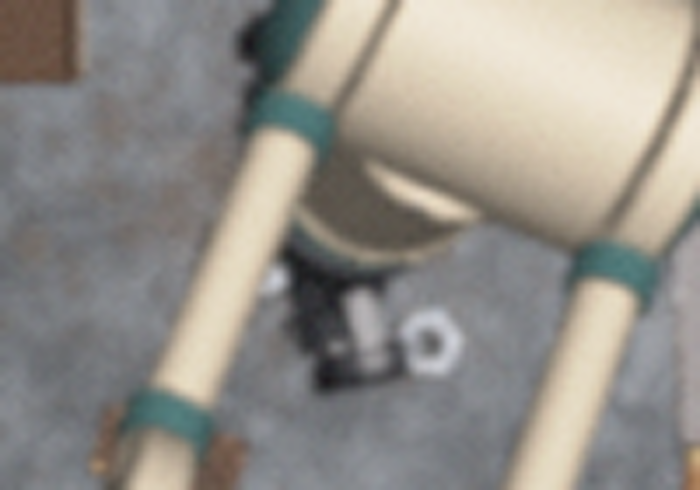

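Call:
{"name": "send_rows", "arguments": {"xyz": [[0.035,-0.001,0.003],[0.035,0,0],[0.02,0,0],[0.007,0,0],[0,0,0]], "delta_rot": [[1,0,0],[0,0,0],[0,0,0],[0,0,0],[0,0,0]], "hand": [30,30,30,30,30]}}

```text
t: 3.95
tool_pos: [0.6719, -0.2381, 0.0619]
orientation: [1.009, 1.534, -0.359]
ft_force: [0.1, 0.2, 0.3]
grip_width: 0.882
```

```bash
python3 -c "
from h import *
rep([.658,-.233,.04],11.3)
p=snap('scene','s4'); crop(p,320,170,460,310,'s4c',4)"
```

```text
t 3.95 p [ 0.6719 -0.2381  0.0619] tx [ 0.0343 -0.0129 -0.9993] yaw_y 11.63 F [0.06 0.2  0.35] T [ 0.036  0.083 -0.002] g 0.882 q [-0.44   0.594  1.462  0.003  1.05  -0.644]
tool shift [ 0.0214 -0.0133 -0.0083] rotvec deg [ 0.31  1.11 -1.78]
```

View pics/s4c.png

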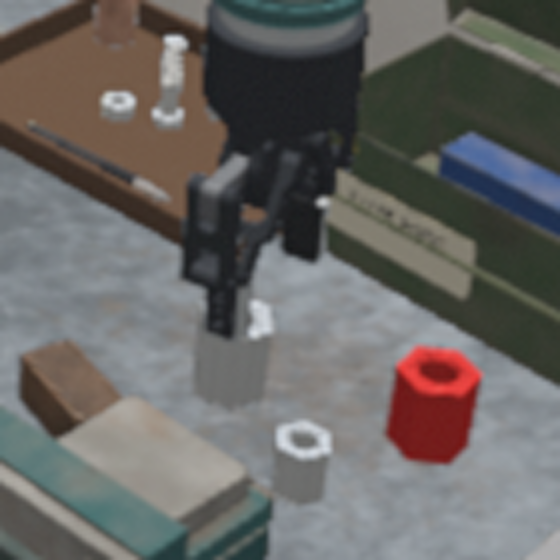

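Call:
{"name": "send_rows", "arguments": {"xyz": [[0,-0.013,-0.008],[0,0,0],[0,0,0]], "delta_rot": [[0,1.1,-1.8],[0,0,0],[0,0,0]], "hand": [30,30,30]}}

```text
t: 4.38
tool_pos: [0.6583, -0.2333, 0.0651]
orientation: [0.706, 1.567, -0.662]
ft_force: [0.4, -0.5, -0.6]
grip_width: 0.884
```

```bash
python3 -c "
from h import *
rep([.658,-.233,.04],11.3)"
```

```text
t 4.375 p [ 0.6583 -0.2333  0.0651] tx [ 0.0026 -0.0021 -1.    ] yaw_y 11.63 F [ 0.37 -0.5  -0.61] T [-0.01  -0.014  0.054] g 0.884 q [-4.400e-01  5.870e-01  1.466e+00 -1.000e-03  1.086e+00 -6.420e-01]
tool shift [ 0.0251 -0.0003 -0.0004] rotvec deg [ 0.33  0.15 -0.12]
```

Call:
{"name": "send_rows", "arguments": {"xyz": [[0.01,0,0],[0.01,0,0],[0.006,0,0],[0,0,0],[0,0,0]], "delta_rot": [[0,0.1,-0.1],[0,0,0],[0,0,0],[0,0,0],[0,0,0]], "hand": [30,30,30,30,30]}}

```text
t: 5.0
tool_pos: [0.658, -0.2332, 0.0362]
orientation: [-1.869, 1.57, 3.047]
ft_force: [0.5, -0.6, -0.3]
grip_width: 0.88
```

```bash
python3 -c "
from h import *
rep([.658,-.233,.037],11.3)
p=snap('scene','s5'); crop(p,320,170,460,310,'s5c',4)"
```

```text
t 5.0 p [ 0.658  -0.2332  0.0362] tx [-1.e-03  1.e-04 -1.e+00] yaw_y 11.63 F [ 0.49 -0.6  -0.25] T [-0.005 -0.011  0.006] g 0.88 q [-0.44   0.616  1.491 -0.     1.035 -0.643]
tool shift [-0.0008  0.0001 -0.0002] rotvec deg [ 0.33 -0.02  0.06]
```

View pics/s5c.png

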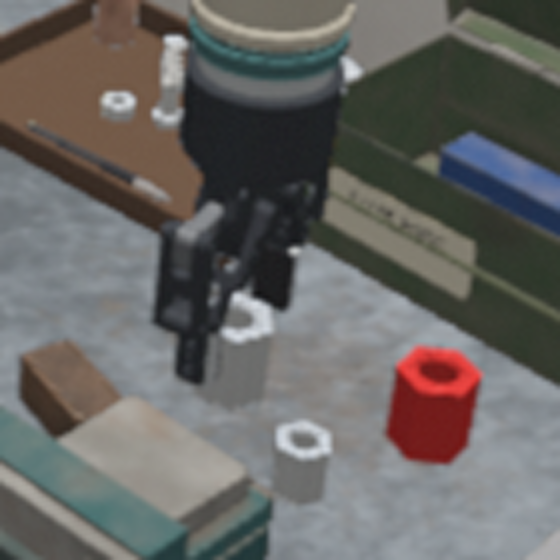

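Call:
{"name": "send_rows", "arguments": {"xyz": [[0,0,0],[0,0,0],[0,0,0],[0,0,0],[0,0,0],[0,0,0],[0,0,0],[0,0,0]], "delta_rot": [[0,0,0],[0,0,0],[0,0,0],[0,0,0],[0,0,0],[0,0,0],[0,0,0],[0,0,0]], "hand": [120,120,140,150,160,160,160,160], "grip_force": 40}}

```text
t: 6.05
tool_pos: [0.6585, -0.2334, 0.0372]
orientation: [0.637, 1.57, -0.73]
ft_force: [0.5, 0.2, 0.3]
grip_width: 0.416
```

```bash
python3 -c "
from h import *
rep([.658,-.233,.037],11.3)
p=snap('scene','s6'); crop(p,320,170,460,310,'s6c',4)"
```

```text
t 6.05 p [ 0.6585 -0.2334  0.0372] tx [ 8.e-04 -7.e-04 -1.e+00] yaw_y 11.63 F [0.5  0.21 0.3 ] T [ 0.051  0.029 -0.017] g 0.416 q [-0.44   0.615  1.49  -0.     1.035 -0.643]
tool shift [ 0.0002 -0.0004 -0.0005] rotvec deg [ 0.33  0.05 -0.04]
```

View pics/s6c.png

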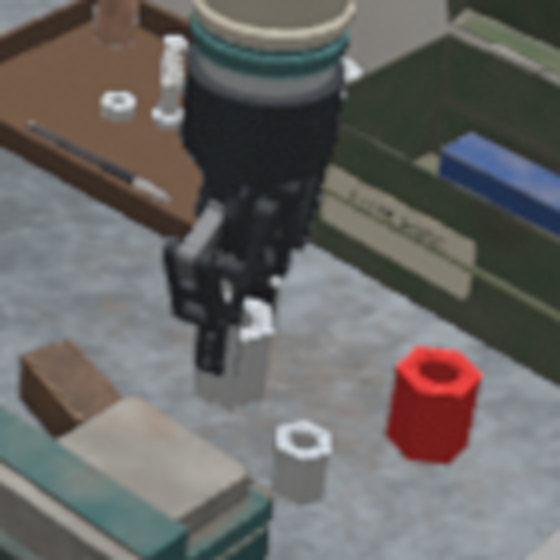

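Call:
{"name": "send_rows", "arguments": {"xyz": [[0,0,0],[-0.01,0,0],[-0.02,0,0],[-0.03,0,0],[-0.03,0,0],[-0.03,0,0],[0,0,0],[0,0,0]], "delta_rot": [[0,0,0],[0,0,0],[0,0,0],[0,0,0],[0,0,0],[0,0,0],[0,0,0],[0,0,0]], "hand": [220,220,220,220,220,220,220,220], "grip_force": 60}}

```text
t: 7.1
tool_pos: [0.6559, -0.2321, 0.1586]
orientation: [-2.16, 1.564, 2.756]
ft_force: [-0.5, -0.1, -2.1]
grip_width: 0.409
```

```bash
python3 -c "
from h import *
rep([.502,.079,.16],33)
p=snap('scene','s7'); crop(p,320,130,460,270,'s7c',4)"
```

```text
t 7.1 p [ 0.6559 -0.2321  0.1586] tx [-0.0066  0.0027 -1.    ] yaw_y 11.64 F [-0.53 -0.13 -2.06] T [ 0.02  -0.038 -0.044] g 0.409 q [-0.44   0.513  1.351 -0.     1.285 -0.643]
tool shift [ 0.0004 -0.088  -0.3358] rotvec deg [-21.36  -0.29   0.29]
```

View pics/s7c.png

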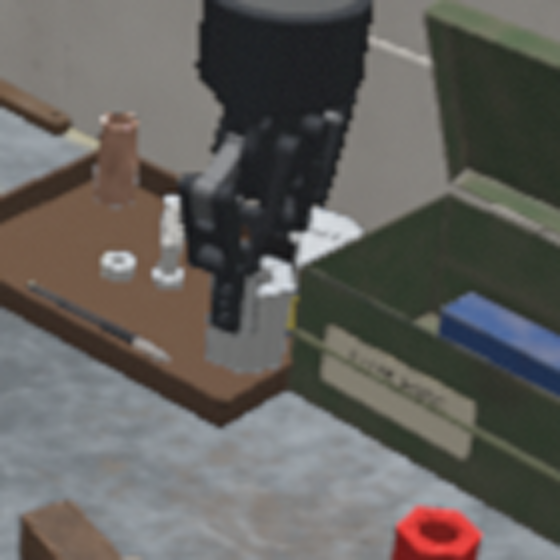

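Call:
{"name": "send_rows", "arguments": {"xyz": [[0,-0.011,-0.042],[0,-0.011,-0.042],[0,-0.011,-0.042],[0,-0.011,-0.042],[0,-0.011,-0.042],[0,-0.011,-0.042],[0,-0.011,-0.042],[0,-0.011,-0.042]], "delta_rot": [[0,0,0],[0,0,0],[0,0,0],[0,0,0],[0,0,0],[0,0,0],[0,0,0],[0,0,0]], "hand": [220,220,220,220,220,220,220,220]}}

```text
t: 8.15
tool_pos: [0.4931, 0.0863, 0.1489]
orientation: [-2.032, 1.545, 2.877]
ft_force: [0.2, -0.1, -1.8]
grip_width: 0.411
```

Call:
{"name": "send_rows", "arguments": {"xyz": [[0,0,0],[0,0,0],[0,0,0],[0,0,0]], "delta_rot": [[-7,0,0],[-7,0,0],[-7,0,0],[0,0,0]], "hand": [220,220,220,220]}}

```text
t: 8.65
tool_pos: [0.4867, 0.0899, 0.144]
orientation: [-2.344, 1.533, 2.948]
ft_force: [-0.3, -0.4, -2.0]
grip_width: 0.41
```

```bash
python3 -c "
from h import *
rep([.502,.079,.14],33.3)
"
```

```text
t 8.65 p [0.4867 0.0899 0.144 ] tx [-0.037   0.0073 -0.9993] yaw_y 33.21 F [-0.35 -0.4  -1.96] T [-0.027 -0.08  -0.016] g 0.41 q [ 0.036  0.259  1.81   0.01   1.109 -0.548]
tool shift [0.0033 0.007  0.0176] rotvec deg [-0.11 -1.51  1.55]
```

Call:
{"name": "send_rows", "arguments": {"xyz": [[0,0.007,0.017],[0,0,0],[0.02,0,0],[0.02,0,0],[0.01,0,0],[0,0,0],[0,0,0]], "delta_rot": [[0,-1.5,1.5],[0,0,0],[0,0,0],[0,0,0],[0,0,0],[0,0,0],[0,0,0]], "hand": [220,220,220,220,220,220,220]}}

```text
t: 9.52
tool_pos: [0.5041, 0.0775, 0.0918]
orientation: [0.64, 1.568, -0.359]
ft_force: [0.8, -1.1, -3.2]
grip_width: 0.411
```

```bash
python3 -c "
from h import *
rep([.5014,.0789,.08],32.9)
"
```

```text
t 9.525 p [0.5041 0.0775 0.0918] tx [ 0.0026 -0.001  -1.    ] yaw_y 32.74 F [ 0.76 -1.09 -3.23] T [-0.026  0.016 -0.008] g 0.411 q [ 1.700e-02  3.200e-01  1.875e+00 -1.000e-03  9.440e-01 -5.540e-01]
tool shift [ 0.0118 -0.0015 -0.0027] rotvec deg [-0.16  0.13 -0.09]
```

Call:
{"name": "send_rows", "arguments": {"xyz": [[0,-0.0015,-0.0027],[0.005,0,0],[0.005,0,0],[0,0,0],[0,0,0]], "delta_rot": [[0,0.1,-0.1],[0,0,0],[0,0,0],[0,0,0],[0,0,0]], "hand": [220,220,220,220,220]}}

```text
t: 10.15
tool_pos: [0.5021, 0.0792, 0.0825]
orientation: [0.901, 1.568, -0.098]
ft_force: [0.3, 1.0, -2.5]
grip_width: 0.412
```

```bash
python3 -c "
from h import *
rep([.5014,.0789,.07],32.9)
p=snap('scene','s8'); crop(p,190,170,310,260,'s8c',6.6)
p=snap('top','t8'); crop(p,205,195,305,270,'t8c',8)
"
```

```text
t 10.15 p [0.5021 0.0792 0.0825] tx [ 2.9e-03 -3.0e-04 -1.0e+00] yaw_y 32.73 F [ 0.29  1.   -2.52] T [-0.037 -0.068 -0.001] g 0.412 q [ 0.02   0.329  1.891 -0.     0.919 -0.551]
tool shift [ 0.0125 -0.0008 -0.0002] rotvec deg [-0.17  0.1  -0.13]
```

View pics/s8c.png

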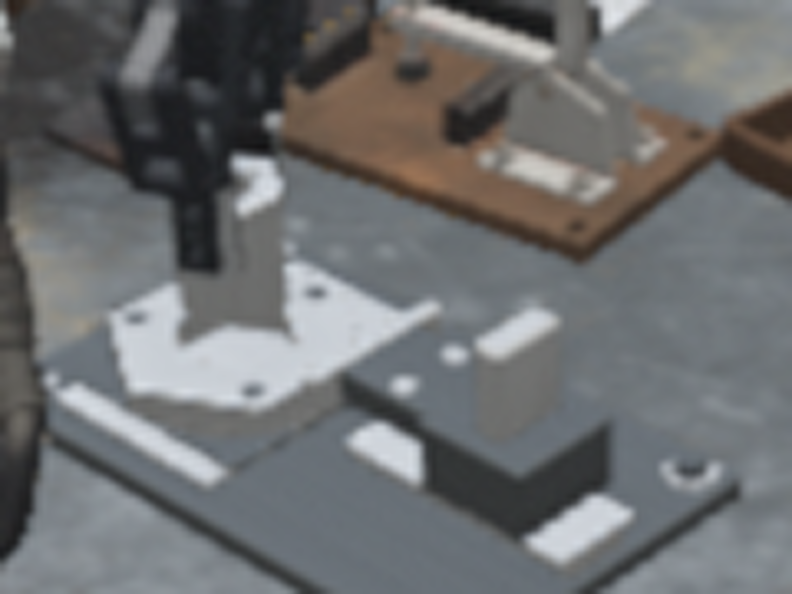

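View pics/t8c.png

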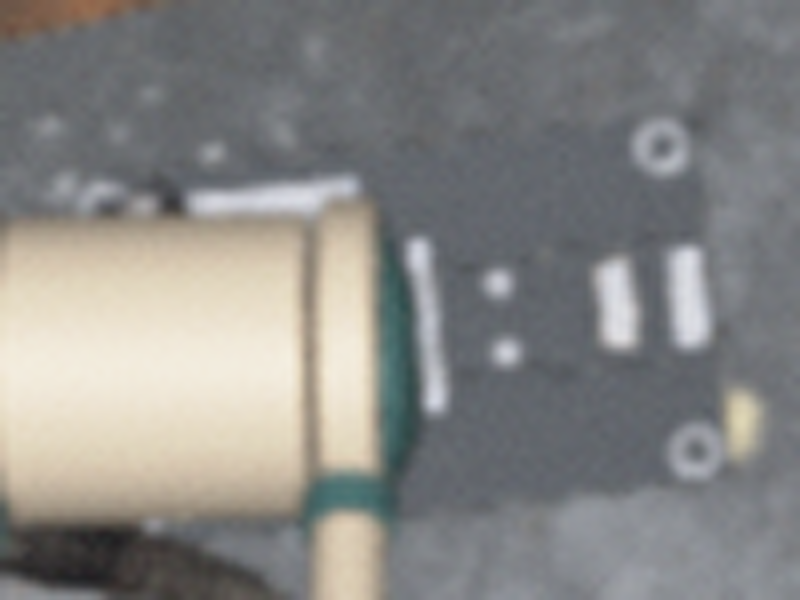

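Call:
{"name": "send_rows", "arguments": {"xyz": [[0.003,-0.0008,0],[0.003,0,0],[0.003,0,0],[0.002,0,0],[0,0,0],[0,0,0]], "delta_rot": [[0,0.1,-0.1],[0,0,0],[0,0,0],[0,0,0],[0,0,0],[0,0,0]], "hand": [220,220,220,220,220,220]}}

```text
t: 11.0
tool_pos: [0.5014, 0.0787, 0.0707]
orientation: [1.865, 1.57, 0.866]
ft_force: [0.1, -0.2, -2.6]
grip_width: 0.411
```

```bash
python3 -c "
from h import *
rep([.5014,.0789,.068],32.9)
"
```

```text
t 11.0 p [0.5014 0.0787 0.0707] tx [ 2.e-04  3.e-04 -1.e+00] yaw_y 32.73 F [ 0.11 -0.2  -2.6 ] T [ 0.015 -0.009  0.013] g 0.411 q [ 0.018  0.345  1.905  0.     0.892 -0.553]
tool shift [ 0.0027  0.0001 -0.0002] rotvec deg [-0.17 -0.01 -0.02]
```

Call:
{"name": "send_rows", "arguments": {"xyz": [[0.0015,0,0],[0.0015,0,0],[0.001,0,0],[0,0,0]], "delta_rot": [[0,0,0],[0,0,0],[0,0,0],[0,0,0]], "hand": [220,220,220,220]}}

```text
t: 11.5
tool_pos: [0.5016, 0.0787, 0.0666]
orientation: [1.354, 1.57, 0.355]
ft_force: [0.2, 0.1, -2.2]
grip_width: 0.408
```

```bash
python3 -c "
from h import *
rep([.5014,.0789,.056],32.9)
"
```

```text
t 11.5 p [0.5016 0.0787 0.0666] tx [ 6.e-04  2.e-04 -1.e+00] yaw_y 32.74 F [ 0.17  0.1  -2.21] T [ 0.048 -0.001  0.067] g 0.408 q [ 0.018  0.35   1.909  0.     0.882 -0.553]
tool shift [ 0.0106 -0.     -0.0003] rotvec deg [-0.16  0.01 -0.04]
```

Call:
{"name": "send_rows", "arguments": {"xyz": [[0.0015,0,0],[0.001,0,0],[0,0,0],[0,0,0]], "delta_rot": [[0,0,0],[0,0,0],[0,0,0],[0,0,0]], "hand": [220,220,220,220]}}

```text
t: 12.0
tool_pos: [0.5016, 0.0787, 0.0639]
orientation: [1.419, 1.57, 0.419]
ft_force: [-0.7, -0.0, -1.4]
grip_width: 0.413
```

```bash
python3 -c "
from h import *
rep([.5014,.0789,.056],32.9)
"
```

```text
t 12.0 p [0.5016 0.0787 0.0639] tx [ 6.e-04  3.e-04 -1.e+00] yaw_y 32.73 F [-0.66 -0.02 -1.4 ] T [ 0.039 -0.024 -0.003] g 0.413 q [ 0.018  0.354  1.912  0.     0.875 -0.553]
tool shift [ 0.0079 -0.     -0.0003] rotvec deg [-0.17  0.01 -0.04]
```

Call:
{"name": "send_rows", "arguments": {"xyz": [[0.0015,0,0],[0.001,0,0],[0.001,0,0],[0,0,0],[0,0,0]], "delta_rot": [[0,0,0],[0,0,0],[0,0,0],[0,0,0],[0,0,0]], "hand": [220,220,220,220,220]}}

```text
t: 12.62
tool_pos: [0.5016, 0.0787, 0.0602]
orientation: [1.361, 1.57, 0.362]
ft_force: [-0.1, 0.3, -1.1]
grip_width: 0.41
```

```bash
python3 -c "
from h import *
rep([.5014,.0789,.056],32.9)
"
```

```text
t 12.625 p [0.5016 0.0787 0.0602] tx [ 7.e-04  3.e-04 -1.e+00] yaw_y 32.73 F [-0.11  0.3  -1.1 ] T [ 0.002 -0.018  0.038] g 0.41 q [ 0.018  0.359  1.917  0.     0.866 -0.553]
tool shift [ 0.0042 -0.0001 -0.0003] rotvec deg [-0.17  0.01 -0.04]
```

Call:
{"name": "send_rows", "arguments": {"xyz": [[0.001,0,0],[0.001,0,0],[0.001,0,0],[0,0,0],[0,0,0]], "delta_rot": [[0,0,0],[0,0,0],[0,0,0],[0,0,0],[0,0,0]], "hand": [220,220,220,220,220]}}

```text
t: 13.25
tool_pos: [0.5016, 0.0787, 0.057]
orientation: [1.33, 1.57, 0.331]
ft_force: [-0.5, -0.6, -2.2]
grip_width: 0.411
```

```bash
python3 -c "
from h import *
rep([.5014,.0789,.056],32.9)
p=snap('scene','s9'); crop(p,190,170,310,260,'s9c',6.6)
"
```

```text
t 13.25 p [0.5016 0.0787 0.057 ] tx [ 7.e-04  3.e-04 -1.e+00] yaw_y 32.73 F [-0.48 -0.6  -2.2 ] T [ 0.032  0.008 -0.003] g 0.411 q [ 0.018  0.363  1.92   0.     0.858 -0.553]
tool shift [ 0.001  -0.0001 -0.0003] rotvec deg [-0.17  0.01 -0.04]
```

View pics/s9c.png

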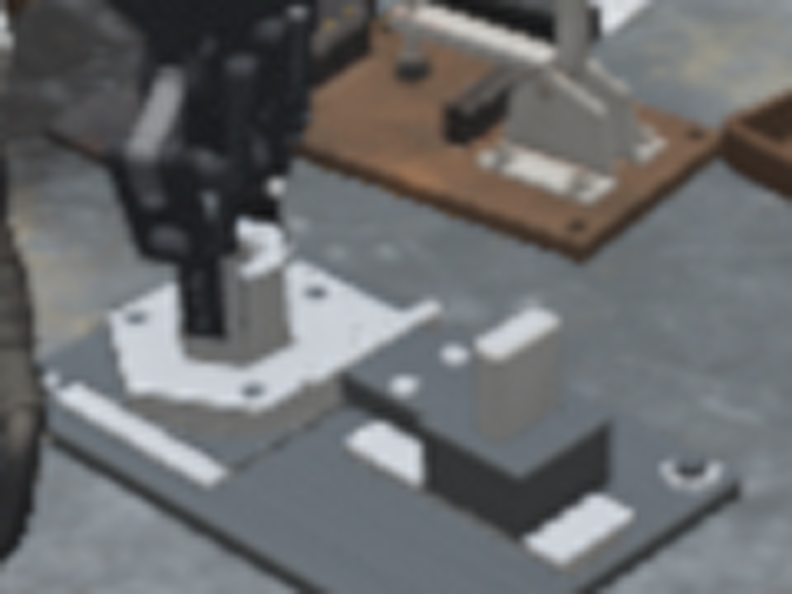

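Call:
{"name": "send_rows", "arguments": {"xyz": [[0.001,0,0],[0.0005,0,0],[0,0,0],[0,0,0]], "delta_rot": [[0,0,0],[0,0,0],[0,0,0],[0,0,0]], "hand": [220,220,220,220]}}

```text
t: 13.8
tool_pos: [0.5018, 0.0787, 0.0559]
orientation: [1.228, 1.57, 0.228]
ft_force: [-0.5, 0.1, -1.0]
grip_width: 0.409
```

```bash
python3 -c "
from h import *
rep([.5014,.0789,.056],32.9)
"
```

```text
t 13.8 p [0.5018 0.0787 0.0559] tx [ 1.2e-03  3.0e-04 -1.0e+00] yaw_y 32.73 F [-0.51  0.06 -1.04] T [-0.039  0.093  0.067] g 0.409 q [ 0.018  0.364  1.922  0.     0.854 -0.553]
tool shift [-0.0001 -0.0002 -0.0003] rotvec deg [-0.17  0.02 -0.07]
```

Call:
{"name": "send_rows", "arguments": {"xyz": [[0.001,0,0],[0,0,0],[0,0,0]], "delta_rot": [[0,0,0],[0,0,0],[0,0,0]], "hand": [220,220,220]}}

```text
t: 14.18
tool_pos: [0.5018, 0.0787, 0.0554]
orientation: [1.135, 1.569, 0.135]
ft_force: [-0.6, -0.2, 1.0]
grip_width: 0.411
```

```bash
python3 -c "
from h import *
rep([.5014,.0789,.056],32.9)
"
```

```text
t 14.175 p [0.5018 0.0787 0.0554] tx [ 1.5e-03  2.0e-04 -1.0e+00] yaw_y 32.74 F [-0.64 -0.25  0.98] T [0.036 0.188 0.007] g 0.411 q [ 0.018  0.365  1.922  0.     0.853 -0.553]
tool shift [-0.0006 -0.0002 -0.0004] rotvec deg [-0.16  0.04 -0.08]
```

Call:
{"name": "send_rows", "arguments": {"xyz": [[0,0,0],[0,0,0],[0,0,0],[0,0,0],[-0.02,0,0],[-0.03,0,0],[-0.04,0,0],[0,0,0]], "delta_rot": [[0,0,0],[0,0,0],[0,0,0],[0,0,0],[0,0,0],[0,0,0],[0,0,0],[0,0,0]], "hand": [110,90,80,80,80,80,80,80]}}

```text
t: 15.18
tool_pos: [0.5022, 0.0787, 0.1471]
orientation: [1.189, 1.569, 0.189]
ft_force: [-0.3, 0.1, -0.6]
grip_width: 0.688
```

```bash
python3 -c "
from h import *
rep([.5014,.0789,.056],32.9)
p=snap('scene','s10'); crop(p,190,170,310,260,'s10c',6.6)
"
```

```text
t 15.175 p [0.5022 0.0787 0.1471] tx [ 1.5e-03  3.0e-04 -1.0e+00] yaw_y 32.73 F [-0.26  0.15 -0.59] T [0.043 0.033 0.029] g 0.688 q [ 0.018  0.257  1.804  0.     1.08  -0.553]
tool shift [ 0.0911 -0.0007 -0.0007] rotvec deg [-0.17  0.03 -0.08]
```

View pics/s10c.png

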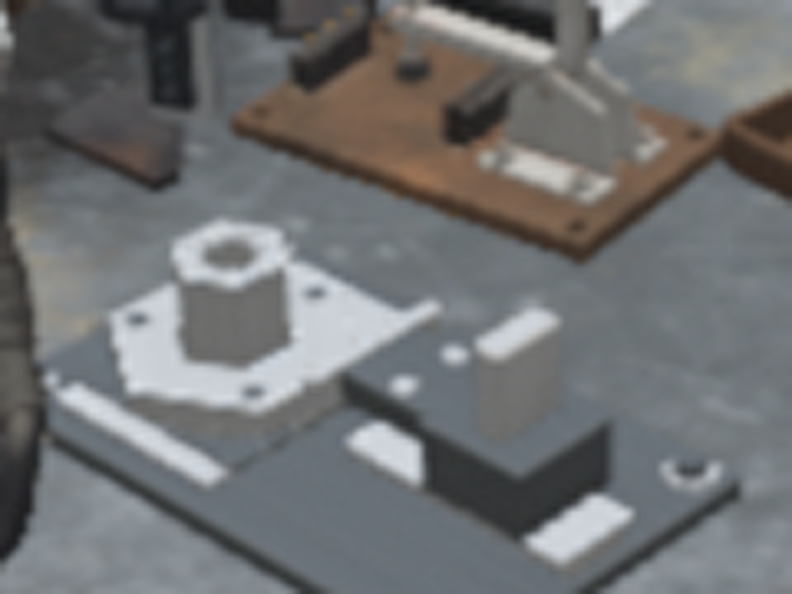

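```bash
python3 -c "
from h import *
np.set_printoptions(precision=4,suppress=True)
rep([.522,-.0464,.14],32.73); rep([.522,-.0464,.14],96.2)
print(ray('scene',190+517.5/6.6-.5,200+137.5/6.6-.5,.085))
"
```

```text
t 15.225 p [0.5007 0.0786 0.1454] tx [-0.0025  0.0002 -1.    ] yaw_y 32.73 F [-0.52 -0.33  0.11] T [ 0.011 -0.031 -0.006] g 0.687 q [ 0.018  0.258  1.806  0.     1.08  -0.553]
tool shift [ 0.0053 -0.0496  0.1167] rotvec deg [-0.   -0.09  0.12]
t 15.225 p [0.5007 0.0786 0.1454] tx [-0.0025  0.0002 -1.    ] yaw_y 32.73 F [-0.52 -0.33  0.11] T [ 0.011 -0.031 -0.006] g 0.687 q [ 0.018  0.258  1.806  0.     1.08  -0.553]
tool shift [ 0.0053 -0.0496  0.1167] rotvec deg [-63.47  -0.14   0.05]
[ 0.5191 -0.0505  0.085 ]
```

Call:
{"name": "send_rows", "arguments": {"xyz": [[0,-0.012,0.029],[0,-0.012,0.029],[0,-0.012,0.029],[0,-0.012,0.029],[0,0,0]], "delta_rot": [[0,0,0],[0,0,0],[0,0,0],[0,0,0],[-9,0,0]], "hand": [80,80,80,80,80]}}

```text
t: 15.85
tool_pos: [0.5192, -0.0475, 0.1383]
orientation: [-2.462, 1.556, 2.985]
ft_force: [-0.3, 0.9, -0.0]
grip_width: 0.684
```

Call:
{"name": "send_rows", "arguments": {"xyz": [[0,0,0],[0,0,0],[0,0,0],[0,0,0],[0,0,0],[0,0,0],[0,0,0]], "delta_rot": [[-9,0,0],[-9,0,0],[-9,0,0],[-9,0,0],[-9,0,0],[-9,0,0],[0,0,0]], "hand": [80,80,80,80,80,80,80]}}

```text
t: 16.73
tool_pos: [0.5116, -0.0469, 0.1269]
orientation: [2.807, 1.533, 2.941]
ft_force: [-0.3, 0.4, -0.3]
grip_width: 0.688
```

```bash
python3 -c "
from h import *
np.set_printoptions(precision=4,suppress=True)
rep([.521,-.048,.12],96.2)
"
```

```text
t 16.725 p [ 0.5116 -0.0469  0.1269] tx [-0.0368  0.0075 -0.9993] yaw_y 97.69 F [-0.27  0.45 -0.35] T [-0.041  0.03  -0.008] g 0.688 q [-0.226  0.304  1.793 -0.001  1.083 -1.931]
tool shift [ 0.0065 -0.0024  0.0094] rotvec deg [ 1.5  -2.04 -0.68]
```

Call:
{"name": "send_rows", "arguments": {"xyz": [[0,-0.002,0.009],[0,0,0],[0.01,0,0],[0,0,0]], "delta_rot": [[1.5,-2,-0.7],[0,0,0],[0,0,0],[0,0,0]], "hand": [80,80,80,80]}}

```text
t: 17.23
tool_pos: [0.5187, -0.0473, 0.1132]
orientation: [2.913, 1.564, 3.014]
ft_force: [0.1, -0.1, 0.4]
grip_width: 0.688
```

```bash
python3 -c "
from h import *
np.set_printoptions(precision=4,suppress=True)
rep([.521,-.048,.076],96.2)
p=snap('scene','s11'); crop(p,190,150,310,260,'s11c',5.4)
"
```

```text
t 17.225 p [ 0.5187 -0.0473  0.1132] tx [-0.0065  0.0008 -1.    ] yaw_y 95.8 F [ 0.14 -0.12  0.39] T [-0.033  0.03   0.026] g 0.688 q [-0.224  0.313  1.819 -0.001  1.016 -1.896]
tool shift [ 0.0371 -0.001   0.0025] rotvec deg [-0.4  -0.37 -0.09]
```

View pics/s11c.png

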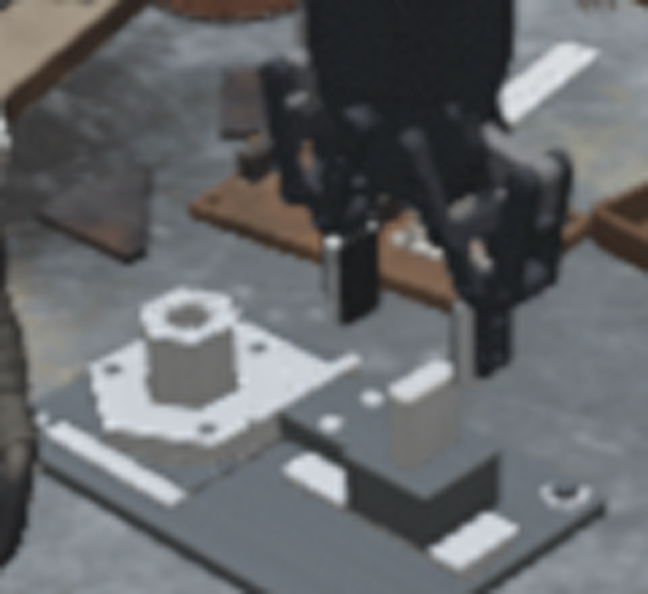

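Call:
{"name": "send_rows", "arguments": {"xyz": [[0,-0.001,0.002],[0.01,0,0],[0.01,0,0],[0.01,0,0],[0.004,0,0],[0,0,0]], "delta_rot": [[-0.4,-0.4,0],[0,0,0],[0,0,0],[0,0,0],[0,0,0],[0,0,0]], "hand": [80,80,80,80,80,80], "grip_force": 30}}

```text
t: 18.02
tool_pos: [0.5212, -0.0482, 0.0768]
orientation: [0.88, 1.569, 0.988]
ft_force: [0.3, -0.1, 0.4]
grip_width: 0.683
```

```bash
python3 -c "
from h import *
np.set_printoptions(precision=4,suppress=True)
rep([.521,-.048,.076],96.2)
p=snap('scene','s12'); crop(p,190,150,310,260,'s12c',5.4)
"
```

```text
t 18.025 p [ 0.5212 -0.0482  0.0768] tx [ 0.001   0.0016 -1.    ] yaw_y 96.21 F [ 0.34 -0.06  0.39] T [ 0.048 -0.028 -0.017] g 0.683 q [-0.226  0.356  1.864  0.002  0.921 -1.907]
tool shift [ 0.0008  0.0002 -0.0002] rotvec deg [ 0.01  0.07 -0.08]
```

View pics/s12c.png

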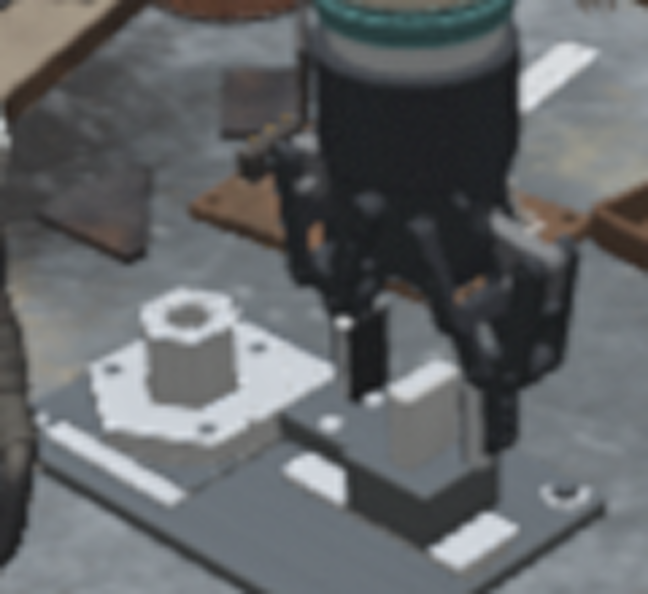

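Call:
{"name": "send_rows", "arguments": {"xyz": [[0,0,0],[0,0,0],[0,0,0],[0,0,0],[0,0,0],[0,0,0],[0,0,0]], "delta_rot": [[0,0,0],[0,0,0],[0,0,0],[0,0,0],[0,0,0],[0,0,0],[0,0,0]], "hand": [150,190,240,240,240,240,240], "grip_force": 30}}

```text
t: 18.95
tool_pos: [0.5218, -0.048, 0.0778]
orientation: [0.369, 1.567, 0.478]
ft_force: [-0.8, 1.1, -1.6]
grip_width: 0.133
```

```bash
python3 -c "
from h import *
np.set_printoptions(precision=4,suppress=True)
rep([.521,-.048,.076],96.2)
p=snap('scene','s13'); crop(p,190,150,310,260,'s13c',5.4)
"
```

```text
t 18.95 p [ 0.5218 -0.048   0.0778] tx [ 0.003   0.0016 -1.    ] yaw_y 96.22 F [-0.75  1.14 -1.62] T [0.045 0.045 0.009] g 0.133 q [-0.226  0.355  1.863  0.003  0.921 -1.907]
tool shift [ 0.0018  0.0001 -0.0008] rotvec deg [ 0.02  0.18 -0.07]
```

View pics/s13c.png

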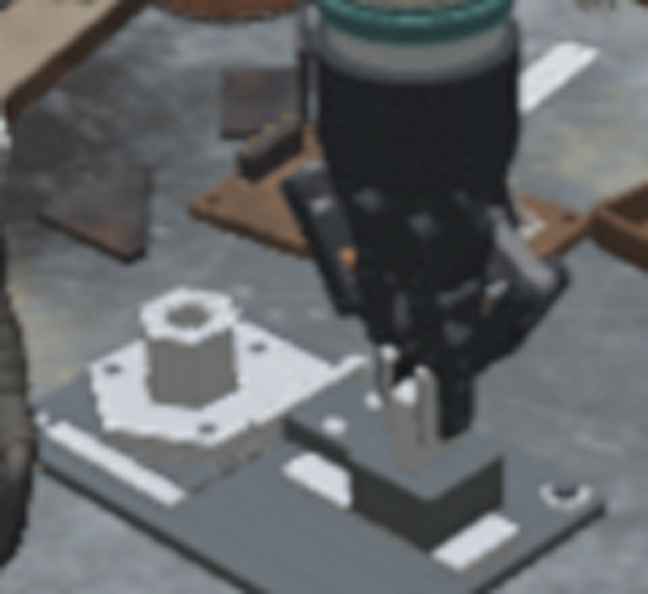

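Call:
{"name": "send_rows", "arguments": {"xyz": [[0,0.005,0],[0,0.005,0],[0,0.005,0],[0,0.005,0],[0,0.005,0],[0,0.005,0],[0,0,0]], "delta_rot": [[0,0,0],[0,0,0],[0,0,0],[0,0,0],[0,0,0],[0,0,0],[0,0,0]], "hand": [240,240,240,240,240,240,240]}}

```text
t: 19.88
tool_pos: [0.5185, -0.0173, 0.0778]
orientation: [-0.397, 1.567, -0.287]
ft_force: [0.1, -1.0, -1.3]
grip_width: 0.136
```

```bash
python3 -c "
from h import *
np.set_printoptions(precision=4,suppress=True)
rep([.521,-.048,.076],96.2)
p=snap('scene','s14'); crop(p,190,150,310,260,'s14c',5.4)
"
```

```text
t 19.875 p [ 0.5185 -0.0173  0.0778] tx [ 0.0034 -0.001  -1.    ] yaw_y 96.28 F [ 0.07 -0.98 -1.35] T [-0.122  0.013 -0.007] g 0.136 q [-0.167  0.348  1.874 -0.001  0.916 -1.847]
tool shift [ 0.0018 -0.0307 -0.0009] rotvec deg [0.08 0.18 0.08]
```

View pics/s14c.png

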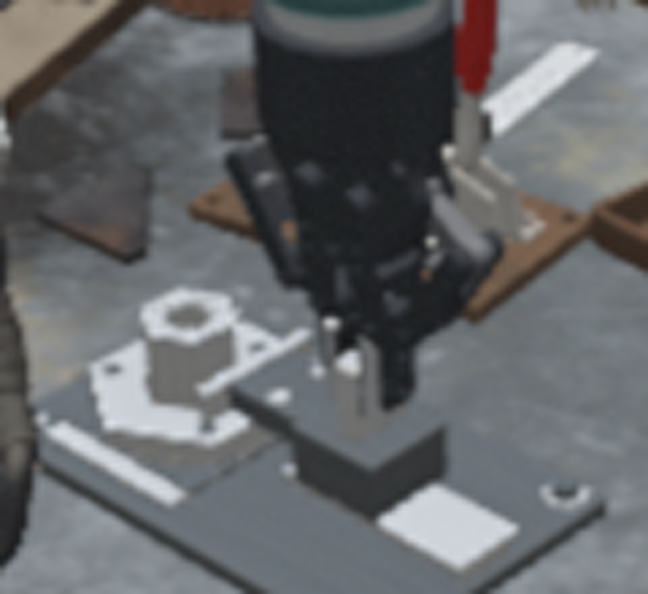

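Call:
{"name": "send_rows", "arguments": {"xyz": [[0,0.002,0],[0,0.002,0],[0,0.001,0],[0,0,0]], "delta_rot": [[0,0,0],[0,0,0],[0,0,0],[0,0,0]], "hand": [240,240,240,240]}}

```text
t: 20.42
tool_pos: [0.518, -0.0125, 0.0778]
orientation: [-0.495, 1.567, -0.386]
ft_force: [0.4, -2.7, -0.6]
grip_width: 0.129
```

Call:
{"name": "send_rows", "arguments": {"xyz": [[0,0.001,0],[0,0.001,0],[0,0,0]], "delta_rot": [[0,0,0],[0,0,0],[0,0,0]], "hand": [240,240,240]}}

```text
t: 20.8
tool_pos: [0.5177, -0.0106, 0.0778]
orientation: [-0.515, 1.567, -0.406]
ft_force: [-0.0, -1.5, 0.3]
grip_width: 0.131
```

Call:
{"name": "send_rows", "arguments": {"xyz": [[0,0.001,0],[0,0,0]], "delta_rot": [[0,0,0],[0,0,0]], "hand": [240,240]}}

```text
t: 21.05
tool_pos: [0.5176, -0.0095, 0.0778]
orientation: [-0.49, 1.567, -0.381]
ft_force: [1.0, -2.5, -1.0]
grip_width: 0.133
```

Call:
{"name": "send_rows", "arguments": {"xyz": [[0,0.001,0],[0,0,0]], "delta_rot": [[0,0,0],[0,0,0]], "hand": [240,240]}}

```text
t: 21.3
tool_pos: [0.5175, -0.0084, 0.0778]
orientation: [-0.483, 1.567, -0.374]
ft_force: [-0.1, -1.7, -1.1]
grip_width: 0.133
```

```bash
python3 -c "
from h import *
rep()
p=snap('scene','s15'); crop(p,190,150,310,260,'s15c',5.4)
"
```

```text
t 21.3 p [ 0.5175 -0.0084  0.0778] tx [ 0.0032 -0.0013 -1.    ] yaw_y 96.25 F [-0.09 -1.72 -1.1 ] T [-0.257 -0.034  0.014] g 0.133 q [-1.500e-01  3.470e-01  1.877e+00 -1.000e-03  9.150e-01 -1.829e+00]
```

View pics/s15c.png

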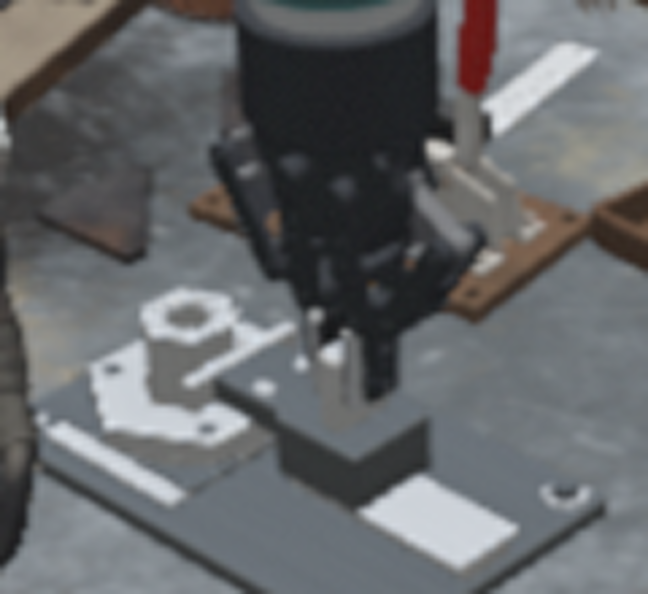

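Call:
{"name": "send_rows", "arguments": {"xyz": [[0,0.001,0],[0,0,0]], "delta_rot": [[0,0,0],[0,0,0]], "hand": [240,240]}}

```text
t: 21.6
tool_pos: [0.5174, -0.0076, 0.0778]
orientation: [-0.593, 1.567, -0.484]
ft_force: [0.4, -2.2, -1.6]
grip_width: 0.13
```

Call:
{"name": "send_rows", "arguments": {"xyz": [[0,0.0007,0],[0,0,0]], "delta_rot": [[0,0,0],[0,0,0]], "hand": [240,240]}}

```text
t: 21.85
tool_pos: [0.5174, -0.0071, 0.0778]
orientation: [-0.689, 1.567, -0.579]
ft_force: [0.2, -1.7, -0.2]
grip_width: 0.132
```

```bash
python3 -c "
from h import *
rep()
p=snap('scene','s16'); crop(p,190,150,310,260,'s16c',5.4)
"
```

```text
t 21.85 p [ 0.5174 -0.0071  0.0778] tx [ 0.0034 -0.0022 -1.    ] yaw_y 96.26 F [ 0.21 -1.68 -0.24] T [-0.228 -0.015 -0.011] g 0.132 q [-0.147  0.346  1.877 -0.002  0.914 -1.826]
```

View pics/s16c.png

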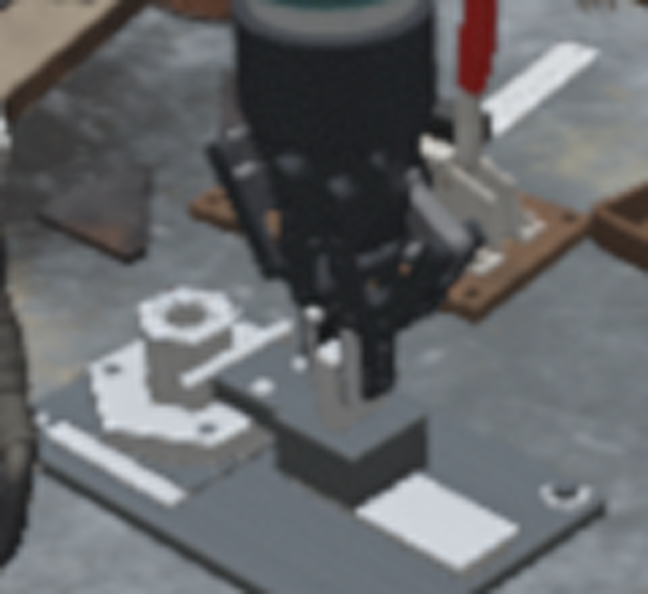

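Call:
{"name": "send_rows", "arguments": {"xyz": [[0,0.0007,0],[0,0,0]], "delta_rot": [[0,0,0],[0,0,0]], "hand": [240,240]}}

```text
t: 22.15
tool_pos: [0.5173, -0.0066, 0.0778]
orientation: [-0.748, 1.567, -0.639]
ft_force: [0.4, -3.1, -0.6]
grip_width: 0.131
```

```bash
python3 -c "
from h import *
rep()
"
```

```text
t 22.15 p [ 0.5173 -0.0066  0.0778] tx [ 0.0033 -0.0025 -1.    ] yaw_y 96.26 F [ 0.43 -3.06 -0.62] T [-0.326  0.015 -0.018] g 0.131 q [-0.146  0.346  1.878 -0.002  0.914 -1.825]
```

Call:
{"name": "send_rows", "arguments": {"xyz": [[0,0,0],[0,0,0],[0,0,0],[-0.02,0,0],[-0.03,0,0],[-0.04,0,0],[-0.04,0,0],[0,0,0]], "delta_rot": [[0,0,0],[0,0,0],[0,0,0],[0,0,0],[0,0,0],[0,0,0],[0,0,0],[0,0,0]], "hand": [180,140,120,120,120,120,120,120]}}

```text
t: 23.15
tool_pos: [0.5164, -0.0036, 0.2113]
orientation: [0.954, 1.567, 1.063]
ft_force: [0.9, -0.5, -0.3]
grip_width: 0.53
```

Call:
{"name": "send_rows", "arguments": {"xyz": [[0,-0.04,0],[0,-0.04,0],[0,-0.04,0],[0,-0.04,0],[0,-0.04,0],[0,-0.04,0],[0,0,0]], "delta_rot": [[0,0,0],[0,0,0],[0,0,0],[0,0,0],[0,0,0],[0,0,0],[0,0,0]], "hand": [120,120,120,120,120,120,120]}}

```text
t: 24.02
tool_pos: [0.5401, -0.2457, 0.2023]
orientation: [2.05, 1.558, 2.161]
ft_force: [-0.5, 0.8, 0.5]
grip_width: 0.528
```

```bash
python3 -c "
from h import *
rep()
p=snap('scene','s17'); crop(p,190,150,310,260,'s17c',5.4)
p=snap('top','t17'); crop(p,205,195,305,270,'t17c',8)
"
```

```text
t 24.025 p [ 0.5401 -0.2457  0.2023] tx [-0.0074  0.011  -0.9999] yaw_y 96.36 F [-0.52  0.8   0.47] T [ 0.012 -0.026  0.045] g 0.528 q [-0.547  0.337  1.531  0.006  1.285 -2.231]
```

View pics/s17c.png

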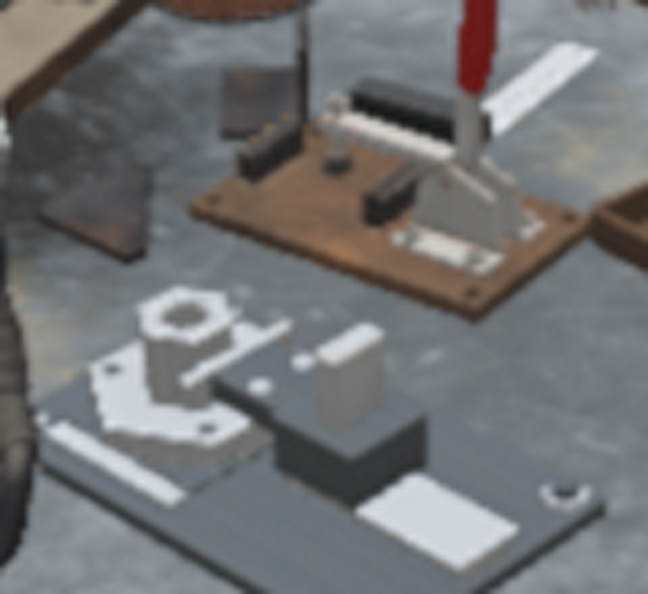

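View pics/t17c.png

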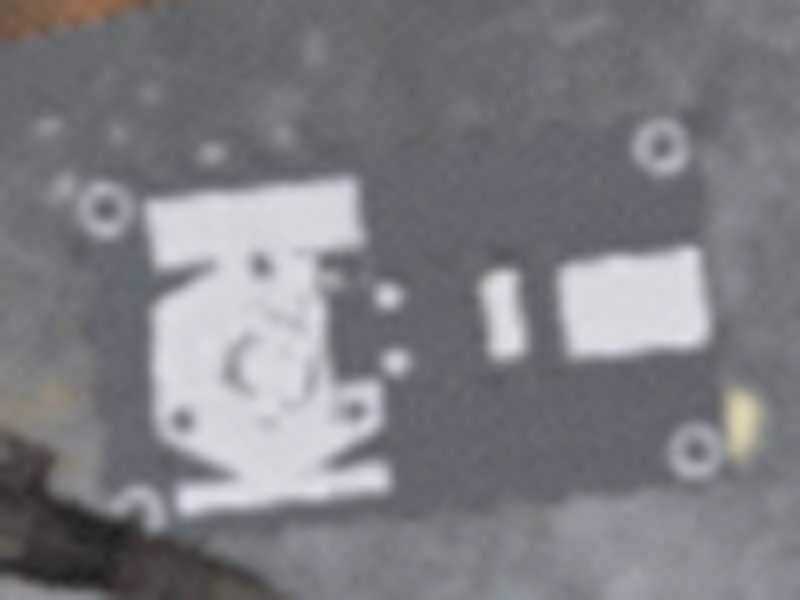

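```bash
python3 -c "
from h import *
np.set_printoptions(precision=4,suppress=True)
T=lambda x,y:(205+(x+.5)/8-.5,195+(y+.5)/8-.5)
S=lambda x,y:(190+(x+.5)/5.4-.5,150+(y+.5)/5.4-.5)
s=cv2.imread('pics/scene0.png')
j=np.array([np.cos(np.radians(96.2)),np.sin(np.radians(96.2))])
a=ray('scene',*S(185,314),.064);b=ray('scene',*S(350,344),.085); print(a,b,(a-b)[:2]@j-.07)
b=ray('top',*T(505,315),.085); print(b)
g=cv2.imread('pics/s17.png'); g0=cv2.imread('pics/s10.png')
# bore both frames
print('s10 nut', ray('scene',190+232.5/6.6-.5,170+252.5/6.6-.5,.064))
crop(cv2.imread('pics/t17.png'),222,220,258,256,'nest17',16)
"
```

```text
[0.4991 0.0775 0.064 ] [ 0.5153 -0.011   0.085 ] 0.019783920382780512
[ 0.5197 -0.0062  0.085 ]
s10 nut [0.5005 0.0762 0.064 ]
```

View pics/nest17.png

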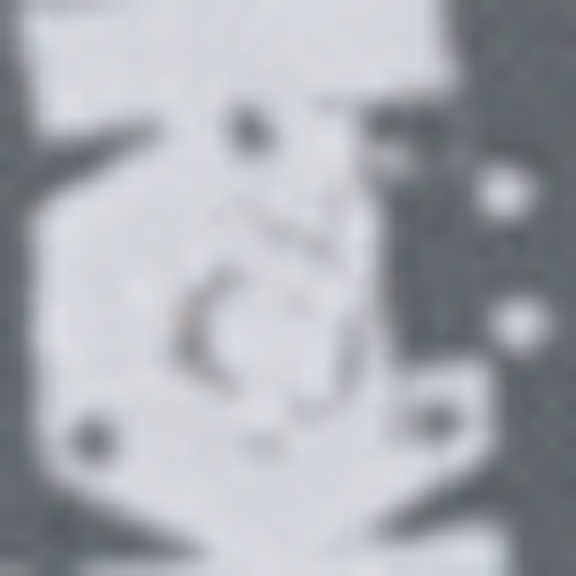

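```bash
python3 -c "
from cell import arm
print(arm.close_job())"
```

```text
the job is handed in; nothing more can be done
None
```

The nut is seated in the jig pocket and the jaw is up against it. I handed the job in at about 24 s; no verdict was reported.

- **Seating:** I picked up the larger non-red nut, found the nest's offset and turn in the two camera views, and lowered it in 1–1.5 mm steps. It met no resistance until the pocket floor, at about 3–4 N, with the gripper 18 mm higher than when it picked the nut off the bench (19 mm expected).
- **Jaw:** I pinched the tab and slid the jaw about 41 mm towards the nest, with wrist force staying around 3 N. I stopped when the nut shifted about 1 mm in the pocket.
- **Final pictures:** The nut stands upright in the nest, and the jaw face measures about 19.8 mm from its axis in the scene view. The gusset looks undisturbed. I did not check the square tube separately, but no move went near it as far as I could tell.
- **Disagreements:** The two cameras differ by 3–6 mm on the same points, so I used their mean, and the nut went in on it. The robot-side estimate put the jaw gap nearer 17 mm than 19.8 mm. Jaw contact did not show as a clear force rise; I judged it from the nut's shift and the arm lagging its commands.

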